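Seat a recessed lamp in its collar with a flat pusher

ROBOT

A 6-joint arm with a two-finger parallel gripper is mounted at the origin on the work surface. World frame = base frame: x ahead of the robot, y to its left, z up, the work surface at z = 0. Lengths are in m, angles in rad, forces in N, time in s.
With the tool pointing down it reaches from about 0.225 to 0.875 m from the base axis. Payload 3.4 kg.
Tool frame: the origin (TCP) lies at the very end of the fingers, on their centre line; the grasp point (between the pads) lies 19 mm behind it; z points along the fingers, y is the line along which they close (so a half turn about z gives the same grasp; the last joint's range is limited). The gripper opens to 85 mm and grips with 20 to 120 N. Pads are 22 mm wide; open, the fingers measure 114 mm over their backs; the gripper's body (76 mm by 85 mm) begins 54 mm behind the grasp point. The pads swing forward as they close: fully open they stand 13 mm farther back than shut.
Start: joints at [-1.462, 0.276, 1.505, -0, 1.361, -0.121], TCP at [0.131, -0.56, 0.231] pointing down, gripper open.
Joint ranges: [-2.89, 2.89], [-0.75, 2.08], [0.22, 2.7], [-1.18, 4.32], [0.11, 2.71], [-2.7, 2.7]. Speed limits (rad/s): [2.57, 2.57, 3.14, 3.14, 3.14, 3.14].

INTERFACE

Orientations are given as a unit quaternion [w, x, y, z].
In Python, from rig import readout, vision, manip gives the robot as it stands.
- The arm moves only by the shell command python3 -m handwheel 'ROWS' [FORCE]. ROWS is JSON, a list of rows, each a list of 3 entries, a list of its own where there are three numbers: the shift along the tool's x, y, z in mm, then the turn, a rotation vector about the tool's x, y, z in units of 6 degrees (1.0 is 6 degrees), then the closure, from -1 (fully open) to 1 (shut), so that 0 is half open. A call has 1 to 20 rows; each row shifts and turns the commanded pose from where the row before left it, along the tool's axes as they then stand; what a row does not reach is not made up. A row lasts 1/8 s, in which the tool goes at most 62.5 mm and 10.7 degrees, less where a joint would pass 70% of its speed; a pose out of reach is approached as far as the arm can. A call is refused whole if a number of a shift passes 62.5 or a number of a turn 1, either way. A call with a gripper value outside its range is refused whole. The fingers move at their own pace and stop on an object; FORCE is the grip in N (left out, the last holds). Time passes only in rows, so rows that do not move let the fingers close. It gives the time, the measured TCP pose, the force, the opening and the grip force at its end, in the units of the state.
- readout.get_state(): the state, without advancing time (a new reading comes with each control period).
- vision.get_image(name): name is "scene" or "side" or "wrist"; returns the picture (400x640x3 uint8, blue, green, red); there is no depth.
- vision.camera_params(name): a dict with "intrinsics" (3x3 intrinsics, pixels), "dist" ([k1, k2, p1, p2, k3] as OpenCV has them; the pictures are not rectified), "rvec" (rotation vector, rad) and "tvec" (3), from world to camera coordinates, as OpenCV has them; the wrist camera has in their place "hand_eye" (4x4, takes a point from camera to tool coordinates, whose origin is the TCP and whose axes are the flange's). Camera axes: x right, y down, z forward; pixel columns grow to the right and rows downward; lengths in m; the calibration is good to about 2 mm. A picture is of the moment at which its call begins: read the wrist's pose just before it. camera_params takes no time and is no camera call.
- manip.sign_off(): hands the job in; it is judged then, once.
The state is a dict: "clock": time; "qpos": joint angles; "qd": joint speeds; "effort": joint torques, N m; "position": TCP position; "ee_rot": TCP orientation; "contact_force": force on the tool from outside, world axes, zero at the start; "moment": the same for the moment, N m; "width": finger opening in m; "gripper_force": force on a finger pad.
Only numpy, scipy, OpenCV 4.12 (cv2) and the standard library are available. Lean on these libraries where they do the work, as an engineer would, in place of code of your own. Each camera call takes 0.05 s, during which the arm holds its last target. There are 200 camera calls.

TASK

Pick up the hand pusher from its rubber rest and, with its flat foot, push the round lamp squarely down into its collar until it bottoms out level; keep a firm push of about 20 N on it for a second, never more than 40 N or its face cracks. Then stand the pusher upright back on its rest, touching the lamp with nothing but the pusher and leaving the other things on the bench alone.

Things in the scene. Friction and masses are not known exactly. Their poses are not given: they have to be found in the camera images.
- panel: sample ceiling board, fixed to the bench: a plain grey square block 180 x 180 mm, 60 mm tall, with a round collar (bore 87 mm) straight down through its middle. Origin at the centre of its underside, z up; the collar's axis is its z axis.
- lamp: recessed lamp: a round aluminium disc with a flat white face, 84 mm across, 20 mm thick, about 0.25 kg, loose in the collar. Origin at the centre of its underside, z up. It starts level, its face 8 mm proud of the board, on four friction-sprung clips 25 mm from its centre, two a bit stiffer than the others. They yield at 5 to 11 N in all and stay down where pushed; a push off centre tilts it.
- lamp_face (a point): centre of the lamp's upper face, z up; 68 mm above the bench at the start. The lamp bottoms out on a rigid hidden ledge 12 to 22 mm below its start: how deep differs from case to case, cannot be seen, and is felt only as the push rising steeply past 12 N. Seated, the face is 4 to 14 mm below the board's top.
- pusher_grip (a point): hand pusher: a flat round grey foot, 60 mm across and 14 mm thick, with an upright wooden block handle on it, 48 mm long (along its x), 26 mm wide (along its y), whose top is 80 mm above the underside of the foot; about 0.3 kg. This point is on its axis in the handle, 55 mm above the underside of the foot; z up.
- rest: rubber rest: a black square slab 130 x 130 mm, 12 mm thick, fixed to the bench; the pusher starts within 25 mm of its middle. Origin at the centre of its underside, z up.
- tape: bystander: roll of paper tape, 100 mm across, 48 mm tall, lying flat
- jbox: bystander: grey junction box 85 x 85 x 45 mm
- tin: bystander: tin 84 mm across, 100 mm tall
- driver: bystander: screwdriver lying on the bench
Things that resemble listed ones, but are neither listed nor needed, are in the scene too. Leave any pink look-alike of the part that bears pusher_grip alone.

How it is judged:
By the outcome, as a careful person would: the job done as asked, in the order asked, and still so for the second after the job is handed in, with the robot touching nothing.
It also fails if it takes over 64 s, if anything falls off the work surface, if the arm or the gripper's body presses on something with over 40 N, if the wrist force passes 120 N, or if a joint passes its speed limit or range.

## Working session

There is one attempt and no reset: what is moved stays moved. The work goes in short steps, Python scripts to look and compute and a shell command to move; the robot and the scene stay as the last step left them, time stands still between calls to the robot, and variables do not carry over. Pictures are saved under pics/ and viewed, at most 10 in all, crops included, and the job is handed in when it is done.

```bash
mkdir -p pics; python3 - <<'E'
from rig import readout, vision
import cv2
s=readout.get_state();print(s)
for n in ("scene","side"):
    cv2.imwrite(f"pics/{n}0.png",vision.get_image(n))
    print(vision.camera_params(n))
print(vision.camera_params("wrist"))
E
```

```text
{'clock': 0.0, 'qpos': array([-1.46198629e+00,  2.76596358e-01,  1.50615603e+00, -8.34821061e-06,
        1.36069122e+00, -1.20988229e-01]), 'qd': array([-0.00118288, -0.00185791, -0.00069367,  0.00131138, -0.00076042,
       -0.00012671]), 'effort': array([ 8.86512589e-04, -4.16776371e+01, -2.45808917e+01, -5.01142824e-05,
        1.10864098e-02,  1.72839134e-05]), 'position': array([ 0.13091376, -0.55934681,  0.23042981]), 'ee_rot': array([-9.25486015e-04,  9.93405828e-01,  1.14647307e-01,  1.55386182e-06]), 'contact_force': array([-0.42501503,  0.08937974,  1.2939506 ]), 'moment': array([-0.00463324, -0.01107013, -0.00052468]), 'gripper_force': 0.0, 'width': 0.08538873818369334}
{'intrinsics': array([[457.10118929,   0.        , 323.34607359],
       [  0.        , 457.10118929, 206.37861627],
       [  0.        ,   0.        ,   1.        ]]), 'dist': array([-0.10771957,  0.        ,  0.        ,  0.        ,  0.        ]), 'rvec': array([ 2.24627326,  0.6560367 , -0.28226948]), 'tvec': array([-0.52445051, -0.1371828 ,  1.43581506])}
{'intrinsics': array([[383.142187  ,   0.    
[... 221 characters left out ...]
[ 0.26106386, -2.6078372 ,  1.48704027]), 'tvec': array([0.59164537, 0.10364625, 1.12840824])}
{'intrinsics': array([[346.99688963,   0.        , 317.71897334],
       [  0.        , 346.99688963, 195.0761808 ],
       [  0.        ,   0.        ,   1.        ]]), 'dist': array([-0.02290042,  0.        ,  0.        ,  0.        ,  0.        ]), 'hand_eye': array([[-1.15304156e-05, -9.47960702e-01, -3.18387354e-01,
         8.26675904e-02],
       [ 9.99999713e-01, -2.51937626e-04,  7.13899448e-04,
        -7.30713192e-04],
       [-7.56962376e-04, -3.18387255e-01,  9.47960433e-01,
        -1.44263182e-01],
       [ 0.00000000e+00,  0.00000000e+00,  0.00000000e+00,
         1.00000000e+00]])}
```

View pics/scene0.png

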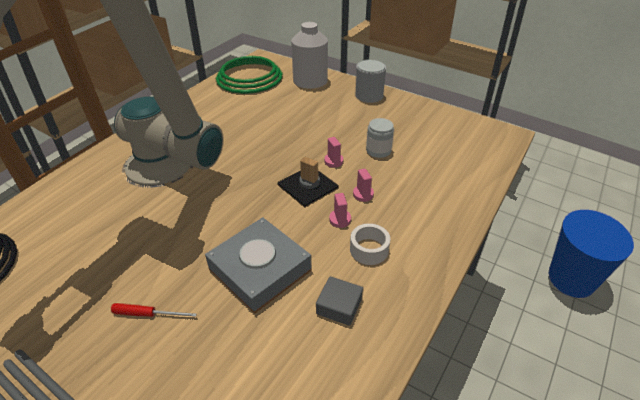

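View pics/side0.png

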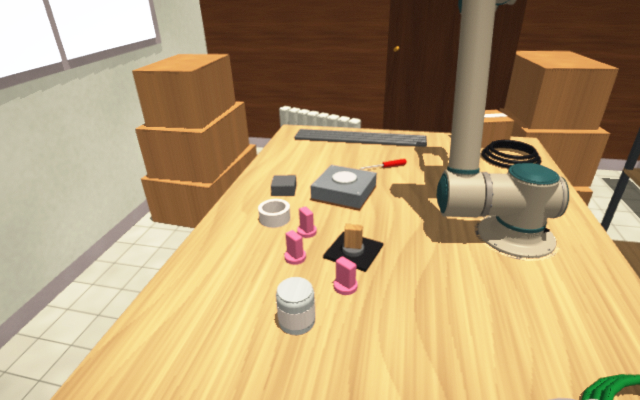

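Scene view: wooden pusher handle top at about (311,160) on the black rest (308,186); the lamp face is at (257,253), with three pink look-alikes at (334,152), (364,186) and (340,210). The side view matches: pusher top (353,229), lamp (344,178), rest (354,250).

```bash
cat > h.py <<'E'
import numpy as np, cv2
from scipy.spatial.transform import Rotation as R
from rig import readout, vision
def cam(n,s=None):
    p=vision.camera_params(n)
    if n=="wrist":
        s=s or readout.get_state(); q=s["ee_rot"]
        T=np.eye(4);T[:3,:3]=R.from_quat([*q[1:],q[0]]).as_matrix();T[:3,3]=s["position"]
        M=T@p["hand_eye"]; Rc=M[:3,:3]; c=M[:3,3]
    else:
        Rc=R.from_rotvec(p["rvec"]).as_matrix().T; c=-Rc@p["tvec"]
    return p["intrinsics"],p["dist"],Rc,c
def hit(C,uv,z):
    K,d,Rc,c=C
    u=cv2.undistortPoints(np.array([[uv]],float),K,d)[0,0]
    r=Rc@np.array([u[0],u[1],1]); return c+r*(z-c[2])/r[2]
def proj(C,P):
    K,d,Rc,c=C
    return cv2.projectPoints(np.array(P,float).reshape(-1,3),cv2.Rodrigues(Rc.T)[0],-Rc.T@c,K,d)[0][:,0]
E
python3 - <<'E'
from h import *
np.set_printoptions(precision=4,suppress=True)
A=cam("scene");B=cam("side")
for n,a,b,z in [("lamp",(257,253),(344,178),.068),("rest",(308,186),(354,250),.012),("handletop",(311,160),(353,229),.092),
  ("pink1",(335,160),(345,288),0.007),("pink2",(363,195),(295,256),.007),("pink3",(341,218),(307,231),.007),("tape",(370,238),(274,207),.048),("jbox",(342,292),(284,180),.045),("tin",(381,124),(295,290),.1),("driver",(133,310),(395,162),.01)]:
    print(n,hit(A,a,z)[:2],hit(B,b,z)[:2])
im=vision.get_image("scene");cv2.imwrite("pics/c.png",np.hstack([cv2.resize(im[130:290,200:360],(400,400),interpolation=2),cv2.resize(vision.get_image("side")[160:320,290:450],(400,400),interpolation=2)]))
E
```

```text
lamp [ 0.5434 -0.1677] [ 0.5406 -0.1485]
rest [0.4718 0.152 ] [0.4621 0.1725]
handletop [0.4692 0.1741] [0.4649 0.1858]
pink1 [0.4697 0.307 ] [0.4647 0.3209]
pink2 [0.6241 0.2092] [0.6195 0.2221]
pink3 [0.6191 0.094 ] [0.6149 0.0993]
tape [0.7369 0.0356] [0.7332 0.0465]
jbox [ 0.7615 -0.1413] [ 0.7565 -0.1422]
tin [0.5562 0.4377] [0.5544 0.444 ]
driver [ 0.3748 -0.4239] [ 0.3739 -0.4354]
```

View pics/c.png

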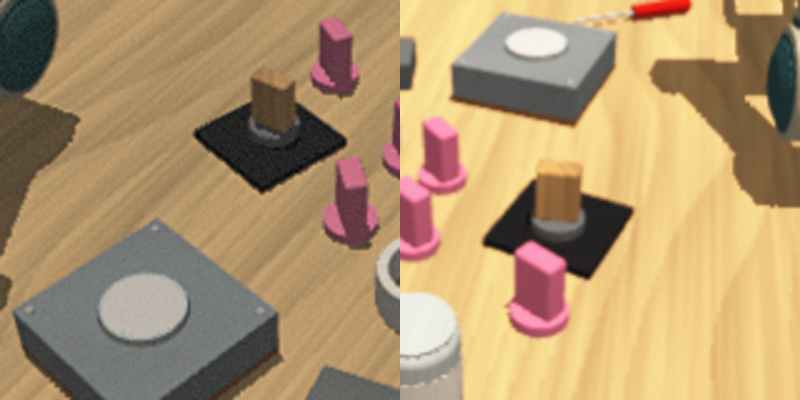

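Crops confirm the wooden pusher is alone on the black rest at about (0.468,0.175), and the lamp is at about (0.542,-0.158). Moving above the pusher for a close look.

```bash
python3 -m handwheel '[[[30,-39.5,0],[0,0,0],-1],[[30,-39.5,0],[0,0,0],-1],[[30,-39.5,0],[0,0,0],-1],[[30,-39.5,0],[0,0,0],-1],[[30,-39.5,0],[0,0,0],-1],[[30,-39.5,0],[0,0,0],-1],[[30,-39.5,0],[0,0,0],-1],[[30,-39.5,0],[0,0,0],-1],[[30,-39.5,0],[0,0,0],-1],[[30,-39.5,0],[0,0,0],-1],[[30,-39.5,0],[0,0,0],-1],[[30,-39.5,0],[0,0,0],-1],[[30,-39.5,0],[0,0,0],-1],[[30,-39.5,0],[0,0,0],-1],[[30,-39.5,0],[0,0,0],-1],[[30,-39.5,0],[0,0,0],-1],[[0,0,0],[0,0,0],-1]]'
python3 - <<'E'
from h import *
print(readout.get_state())
cv2.imwrite("pics/w1.png",vision.get_image("wrist"))
E
```

```text
clock: 2.33
position: [0.4554, 0.1675, 0.2308]
ee_rot: [-0.0, 0.993, 0.117, 0.0]
contact_force: [-0.2, -0.2, 0.1]
width: 0.0856
gripper_force: 0.0
{'clock': 2.325, 'qpos': array([2.08290814e-01, 1.40187284e-01, 1.68644740e+00, 7.77677682e-04,
       1.31473520e+00, 1.54495962e+00]), 'qd': array([-0.04832426, -0.03219475,  0.04859624, -0.04057411,  0.03306308,
       -0.02121771]), 'effort': array([  1.14947665, -32.1621573 , -24.88498986,   0.32995937,
        -0.24838622,   0.14480217]), 'position': array([0.45539105, 0.16746319, 0.23082647]), 'ee_rot': array([-3.84754651e-04,  9.93167276e-01,  1.16698794e-01,  7.66513621e-05]), 'contact_force': array([-0.19836787, -0.17976369,  0.08283186]), 'moment': array([ 0.04357897,  0.01285857, -0.02212069]), 'gripper_force': 0.0, 'width': 0.08562551999435684}
```

View pics/w1.png

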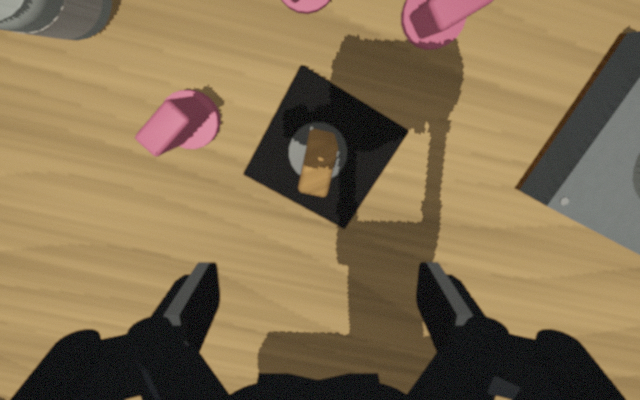

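Wrist view: rest centred at about (325,149), foot at about (318,152), and the handle from (320,128) to (315,197) with its long side nearly along the tool's x. Fitting the model to refine.

```bash
cat > fit.py <<'E'
from h import *
from scipy.optimize import minimize
C=cam("wrist"); s=readout.get_state()
im=cv2.imread("pics/w1.png"); hsv=cv2.cvtColor(im,cv2.COLOR_BGR2HSV)
roi=np.zeros(im.shape[:2],np.uint8); cv2.fillConvexPoly(roi,np.array([(303,76),(397,130),(345,218),(255,173)]),1)
m=((hsv[...,1]>90)&(hsv[...,2]>45)&(roi>0)).astype(np.uint8)
m=cv2.morphologyEx(m,cv2.MORPH_OPEN,np.ones((3,3)))
def corners(x,y,a,h=(.026,.092)):
    return [(x+i*.024*np.cos(a)-j*.013*np.sin(a),y+i*.024*np.sin(a)+j*.013*np.cos(a),z) for z in h for i,j in((1,1),(1,-1),(-1,-1),(-1,1))]
def f(p):
    h=cv2.convexHull(proj(C,corners(*p)).astype(np.float32)); r=np.zeros_like(m)
    cv2.fillConvexPoly(r,np.round(h*16).astype(np.int32),1,shift=4); return (r!=m).sum()/m.sum()
best=min((minimize(f,[x0[0],x0[1],a],method="Nelder-Mead",options=dict(initial_simplex=[[x0[0],x0[1],a],[x0[0]+.01,x0[1],a],[x0[0],x0[1]+.01,a],[x0[0],x0[1],a+.2]])) for a in np.arange(-.6,1.1,.2) for x0 in [hit(C,(318,152),.02)]),key=lambda r:r.fun)
q=s["ee_rot"];M=R.from_quat([*q[1:],q[0]]).as_matrix()
print("px",m.sum(),best.fun,"pusher",best.x,"tool yaw",np.arctan2(M[1,0],M[0,0]),"foot",hit(C,(318,152),.026),"rest",hit(C,(325,149),.012))
d=[hit(C,c,.012)[:2] for c in((303,66),(407,130),(345,228),(245,173))];print("rest",np.mean(d,0),[np.linalg.norm(d[i]-d[i-1]) for i in range(4)])
p=best.x; print("tool delta to pusher mm",1e3*M.T@(np.array([p[0],p[1],.067])-s["position"]),"yaw diff deg",np.degrees(p[2]-np.arctan2(M[1,0],M[0,0])))
o=im.copy(); cv2.polylines(o,[np.round(proj(C,corners(*p))[k:k+4]).astype(int) for k in(0,4)],True,(0,255,0),1); o[m>0,0]=255
cv2.imwrite("pics/fit.png",cv2.resize(o[50:240,230:420],(570,570)))
E
python3 fit.py
```

```text
px 1980 0.08787878787878788 pusher [0.46390227 0.16935374 0.04420278] tool yaw 0.23264310569355215 foot [0.46548571 0.16843048 0.026     ] rest [0.46753614 0.16128473 0.012     ]
rest [0.46399936 0.1604112 ] [np.float64(0.12626235865522376), np.float64(0.12426915631787326), np.float64(0.12711246173513785), np.float64(0.1275004371785525)]
tool delta to pusher mm [ 10.36640913  -1.41909496 163.7229155 ] yaw diff deg -10.796835571309416
```

View pics/fit.png

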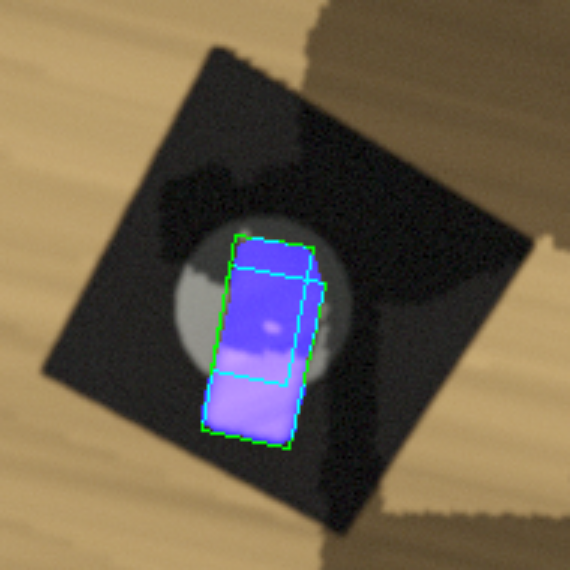

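```bash
python3 -m handwheel '[[[10.4,-1.4,0],[0,0,0.9],-1],[[0,0,0],[0,0,0.9],-1],[[0,0,35],[0,0,0],-1],[[0,0,35],[0,0,0],-1],[[0,0,35],[0,0,0],-1],[[0,0,30],[0,0,0],-1],[[0,0,25],[0,0,0],-1],[[0,0,20],[0,0,0],-1],[[0,0,0],[0,0,0],-1],[[0,0,0],[0,0,0],1],[[0,0,0],[0,0,0],1],[[0,0,0],[0,0,0],1],[[0,0,0],[0,0,0],1],[[0,0,0],[0,0,0],1],[[0,0,0],[0,0,0],1],[[0,0,0],[0,0,0],1]]' 110
```

```text
clock: 4.38
position: [0.4646, 0.1688, 0.0521]
ee_rot: [-0.0, 1.0, 0.021, 0.001]
contact_force: [-1.1, 0.4, 5.7]
width: 0.025
gripper_force: 108.4
```

```bash
python3 -m handwheel '[[[0,0,-10],[0,0,0],1],[[0,0,-25],[0,0,0],1],[[0,0,-35],[0,0,0],1],[[0,0,-35],[0,0,0],1],[[0,0,-35],[0,0,0],1],[[0,0,-30],[0,0,0],1],[[0,0,-10],[0,0,0],1],[[0,20,0],[0,0,0],1],[[0,45,0],[0,0,0],1],[[0,45,0],[0,0,0],1],[[0,45,0],[0,0,0],1],[[0,45,0],[0,0,0],1],[[0,45,0],[0,0,0],1],[[0,45,0],[0,0,0],1],[[0,30,0],[0,0,0],1],[[0,10,0],[0,0,0],1],[[0,0,0],[0,0,0],1],[[0,0,0],[0,0,0],1]]'
python3 - <<'E'
from h import *
s=readout.get_state();print(s)
cv2.imwrite("pics/w2.png",vision.get_image("wrist"))
E
```

```text
clock: 6.62
position: [0.4775, -0.1598, 0.2309]
ee_rot: [-0.001, 1.0, 0.021, -0.0]
contact_force: [-0.3, 0.2, -3.0]
width: 0.0247
gripper_force: 108.8
{'clock': 6.625, 'qpos': array([-4.61786377e-01,  1.68890090e-01,  1.65038962e+00,  7.00022343e-04,
        1.32368352e+00,  1.06658595e+00]), 'qd': array([ 0.00677683, -0.00311719, -0.00243956, -0.00257056, -0.00371555,
       -0.00348469]), 'effort': array([-4.26895386e-01, -3.59207618e+01, -2.54422402e+01, -3.04272026e-02,
       -1.60034141e-02,  1.96237641e-03]), 'position': array([ 0.47745866, -0.15982363,  0.23093321]), 'ee_rot': array([-6.18778519e-04,  9.99776559e-01,  2.11245742e-02, -4.49306004e-04]), 'contact_force': array([-0.34157308,  0.15901818, -3.00972825]), 'moment': array([ 0.0196275 ,  0.03969277, -0.04655667]), 'gripper_force': 108.80385160446167, 'width': 0.024744836555586507}
```

View pics/w2.png

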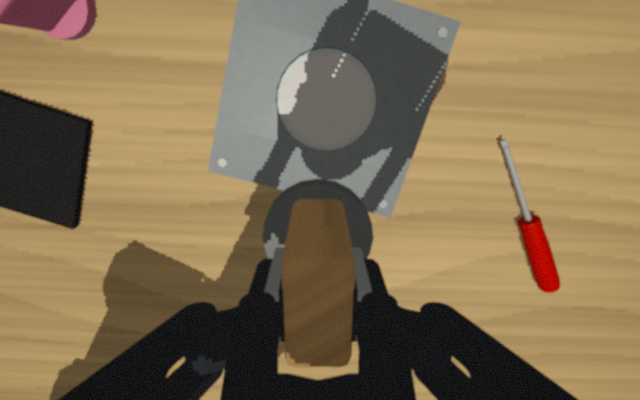

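Wrist view: lamp centre at about (326,99) in the grey board; the pusher is upright in the fingers, its foot spanning columns 263–372 with its front edge at row 180.

```bash
python3 - <<'E'
from h import *
np.set_printoptions(precision=4,suppress=True)
s=readout.get_state();C=cam("wrist",s);q=s["ee_rot"];M=R.from_quat([*q[1:],q[0]]).as_matrix()
for c in((326,99),(276,99),(376,99),(326,47),(326,150)):
    h=hit(C,c,.068); print(c,h, 1e3*M.T@(h-s["position"]))
for dz in (.026,.040):
    print(dz,[1e3*(M.T@(hit(C,c,s["position"][2]-dz)-s["position"]))[:2] for c in((318,180),(263,232),(372,232))])
c=np.array([hit(C,c,.06)[:2] for c in((460,20),(210,170),(390,216))]);print("board",c,(c[0]+c[1])/2)
E
```

```text
(326, 99) [ 0.5438 -0.1633  0.068 ] [ 66.1152   6.4569 163.0718]
(276, 99) [ 0.542  -0.1205  0.068 ] [ 66.1405 -36.3663 163.1092]
(376, 99) [ 0.5457 -0.2061  0.068 ] [ 66.1661  49.2953 163.0343]
(326, 47) [ 0.5851 -0.1613  0.068 ] [107.4591   6.159  163.0511]
(326, 150) [ 0.4997 -0.1655  0.068 ] [ 21.92     6.7829 163.0939]
0.026 [array([33.4781, -0.5706]), array([  4.4325, -30.1122]), array([ 4.4398, 28.4452])]
0.04 [array([29.4445, -0.5507]), array([ -1.99 , -32.522]), array([-1.9821, 30.8515])]
board [[ 0.6117 -0.271 ]
 [ 0.4746 -0.058 ]
 [ 0.4355 -0.2317]] [ 0.5431 -0.1645]
```

```bash
python3 -m handwheel '[[[20,3.5,0],[0,0,0],1],[[30,3.5,0],[0,0,0],1],[[15.5,0,0],[0,0,0],1],[[0,0,25],[0,0,0],1],[[0,0,35],[0,0,0],1],[[0,0,25],[0,0,0],1],[[0,0,15],[0,0,0],1],[[0,0,5],[0,0,0],1],[[0,0,0],[0,0,0],1],[[0,0,0],[0,0,0],1]]'
python3 - <<'E'
from h import *
for n in("side","scene"): cv2.imwrite(f"pics/{n}2.png",vision.get_image(n))
a=cv2.imread("pics/side2.png")[120:220,290:410];b=cv2.imread("pics/scene2.png")[170:320,190:330]
cv2.imwrite("pics/s2.png",np.hstack([cv2.resize(a,(400,400)),cv2.resize(b,(400,400))]))
E
```

```text
clock: 7.92
position: [0.5443, -0.1658, 0.1274]
ee_rot: [0.0, 1.0, 0.021, 0.001]
contact_force: [0.4, -0.2, -2.5]
width: 0.0252
gripper_force: 108.8
```

View pics/s2.png

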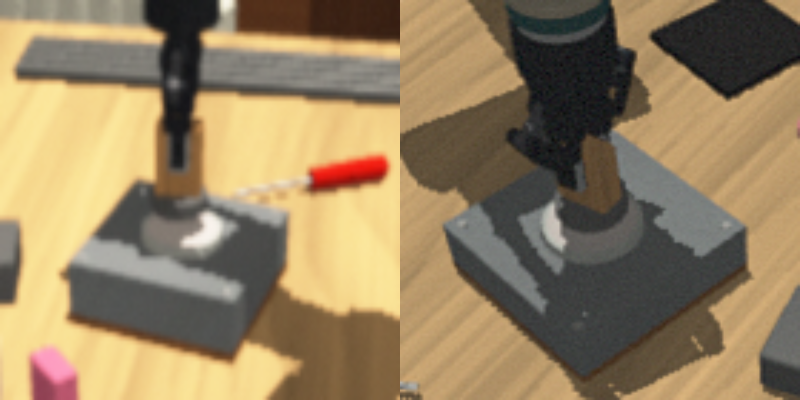

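The foot hangs just above the lamp and is centred on it in both views. Now descending in small steps.

```bash
python3 -m handwheel '[[[-1,-1.5,5],[0,0,0],1],[[0,0,5],[0,0,0],1],[[0,0,4],[0,0,0],1],[[0,0,2],[0,0,0],1],[[0,0,2],[0,0,0],1],[[0,0,0],[0,0,0],1]]'; python3 -m handwheel '[[[0,0,2],[0,0,0],1],[[0,0,2],[0,0,0],1]]';python3 -m handwheel '[[[0,0,2],[0,0,0],1],[[0,0,2],[0,0,0],1]]'
```

```text
clock: 8.78
position: [0.5426, -0.1641, 0.1083]
ee_rot: [0.0, 1.0, 0.021, 0.0]
contact_force: [-0.1, -0.7, -3.7]
width: 0.0245
gripper_force: 109.1
clock: 9.02
position: [0.5427, -0.1641, 0.1051]
ee_rot: [0.0, 1.0, 0.021, 0.0]
contact_force: [-1.5, -0.3, 3.7]
width: 0.025
gripper_force: 109.4
clock: 9.28
position: [0.5428, -0.1641, 0.1006]
ee_rot: [0.0, 1.0, 0.021, 0.0]
contact_force: [-1.5, 0.5, 4.9]
width: 0.0251
gripper_force: 109.4
```

```bash
python3 -m handwheel '[[[0,0,1.5],[0,0,0],1],[[0,0,1.5],[0,0,0],1]]'; for i in 1; do python3 -m handwheel '[[[0,0,1],[0,0,0],1],[[0,0,1],[0,0,0],1]]';done; python3 -m handwheel '[[[0,0,1],[0,0,0],1]]'
```

```text
clock: 9.52
position: [0.5427, -0.1641, 0.0974]
ee_rot: [0.0, 1.0, 0.021, 0.0]
contact_force: [-0.9, 0.9, 4.9]
width: 0.0247
gripper_force: 109.4
clock: 9.78
position: [0.5427, -0.1641, 0.0953]
ee_rot: [0.0, 1.0, 0.021, 0.0]
contact_force: [-0.9, 0.1, 4.4]
width: 0.0251
gripper_force: 109.4
clock: 9.9
position: [0.5427, -0.1641, 0.0944]
ee_rot: [0.0, 1.0, 0.021, 0.0]
contact_force: [-1.0, 0.1, 4.7]
width: 0.025
gripper_force: 109.4
```

```bash
python3 -m handwheel '[[[0,0,1],[0,0,0],1]]';python3 -m handwheel '[[[0,0,1],[0,0,0],1]]'
```

```text
clock: 10.02
position: [0.5427, -0.1641, 0.0934]
ee_rot: [0.0, 1.0, 0.021, 0.0]
contact_force: [-1.4, 0.8, 5.6]
width: 0.0249
gripper_force: 109.5
clock: 10.15
position: [0.5427, -0.1641, 0.0928]
ee_rot: [0.0, 1.0, 0.021, 0.0]
contact_force: [-2.8, 2.5, 12.9]
width: 0.0249
gripper_force: 110.5
```

```bash
python3 -m handwheel '[[[0,0,0],[0,0,0],1]]';python3 -m handwheel '[[[0,0,0.2],[0,0,0],1]]'; python3 -c "
from rig import readout;s=readout.get_state();print(s['contact_force'],s['moment'])"
```

```text
clock: 10.28
position: [0.5427, -0.1641, 0.0929]
ee_rot: [0.0, 1.0, 0.021, 0.0]
contact_force: [-2.3, 1.0, 7.3]
width: 0.0247
gripper_force: 110.5
clock: 10.4
position: [0.5427, -0.1641, 0.0929]
ee_rot: [0.0, 1.0, 0.021, 0.0]
contact_force: [-2.3, 1.0, 9.4]
width: 0.0251
gripper_force: 110.5
[-2.3195784   1.04133448  9.44697103] [ 0.2248882   0.34439792 -0.02621852]
```

```bash
python3 -m handwheel '[[[0,0,0.5],[0,0,0],1],[[0,0,0],[0,0,0],1]]'
```

```text
clock: 10.65
position: [0.5427, -0.1641, 0.0928]
ee_rot: [0.0, 1.0, 0.021, 0.0]
contact_force: [-3.0, 1.0, 11.4]
width: 0.0253
gripper_force: 110.5
```

```bash
python3 -m handwheel '[[[0,0,0.5],[0,0,0],1],[[0,0,0.4],[0,0,0],1],[[0,0,0],[0,0,0],1]]'
```

```text
clock: 11.02
position: [0.5426, -0.1641, 0.0928]
ee_rot: [0.0, 1.0, 0.021, 0.001]
contact_force: [-3.9, 1.5, 16.6]
width: 0.0248
gripper_force: 111.0
```

```bash
python3 -m handwheel '[[[0,0,0.2],[0,0,0],1],[[0,0,0],[0,0,0],1],[[0,0,0],[0,0,0],1],[[0,0,0],[0,0,0],1],[[0,0,0],[0,0,0],1]]';python3 -m handwheel '[[[0,0,0],[0,0,0],1],[[0,0,0],[0,0,0],1],[[0,0,0],[0,0,0],1],[[0,0,0],[0,0,0],1],[[0,0,0],[0,0,0],1],[[0,0,0],[0,0,0],1],[[0,0,0],[0,0,0],1],[[0,0,0],[0,0,0],1]]'
```

```text
clock: 11.65
position: [0.5427, -0.1641, 0.0928]
ee_rot: [0.0, 1.0, 0.021, 0.001]
contact_force: [-4.9, 1.4, 18.3]
width: 0.025
gripper_force: 111.0
clock: 12.65
position: [0.5427, -0.1641, 0.0928]
ee_rot: [0.0, 1.0, 0.021, 0.001]
contact_force: [-4.2, 2.7, 18.1]
width: 0.0247
gripper_force: 111.0
```

```bash
python3 -m handwheel '[[[0,0,-2],[0,0,0],1],[[0,0,-6],[0,0,0],1],[[0,0,-15],[0,0,0],1],[[0,0,-30],[0,0,0],1],[[0,0,-35],[0,0,0],1],[[0,0,-35],[0,0,0],1],[[0,0,-17],[0,0,0],1],[[-30,-3,0],[0,0,0],1],[[-35,-3,0],[0,0,0],1],[[0,0,0],[0,0,0],1],[[0,0,0],[0,0,0],1]]'
python3 - <<'E'
from h import *
cv2.imwrite("pics/w3.png",vision.get_image("wrist"))
for n in("side","scene"): cv2.imwrite(f"pics/{n}3.png",vision.get_image(n))
a=cv2.imread("pics/side3.png")[140:220,300:380];b=cv2.imread("pics/w3.png")[0:240,200:480]
cv2.imwrite("pics/s3.png",np.hstack([cv2.resize(a,(320,400)),cv2.resize(b,(467,400))]))
E
```

```text
clock: 14.02
position: [0.4779, -0.1609, 0.2311]
ee_rot: [0.0, 1.0, 0.021, 0.001]
contact_force: [-0.4, -0.4, -2.4]
width: 0.0247
gripper_force: 109.0
```

View pics/s3.png

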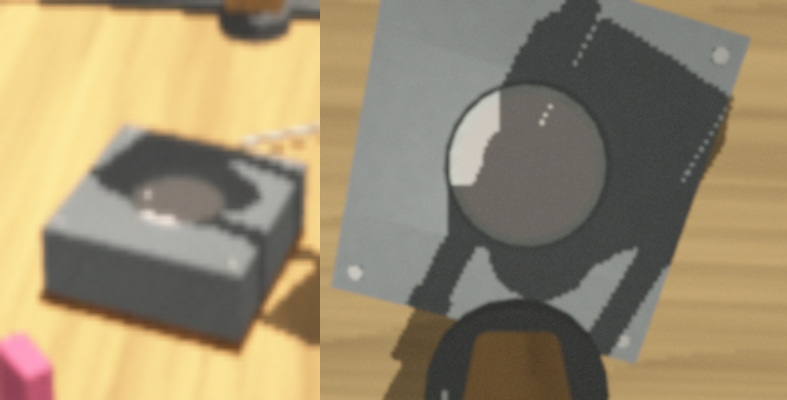

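The lamp is now sunk level below the board's top in both views, with nothing cracked. Returning to the rest.

```bash
python3 -m handwheel '[[[0,-20,0],[0,0,0],1],[[0,-45,0],[0,0,0],1],[[0,-45,0],[0,0,0],1],[[0,-45,0],[0,0,0],1],[[0,-45,0],[0,0,0],1],[[0,-45,0],[0,0,0],1],[[0,-45,0],[0,0,0],1],[[0,-25,0],[0,0,0],1],[[0.5,-9.5,0],[0,0,0],1],[[0,0,25],[0,0,0],1],[[0,0,35],[0,0,0],1],[[0,0,35],[0,0,0],1],[[0,0,35],[0,0,0],1],[[0,0,25],[0,0,0],1],[[0,0,12],[0,0,0],1],[[0,0,5],[0,0,0],1],[[0,0,1],[0,0,0],1],[[0,0,0],[0,0,0],1],[[0,0,0],[0,0,0],1]]'
```

```text
clock: 16.55
position: [0.4649, 0.1637, 0.0582]
ee_rot: [-0.0, 1.0, 0.021, 0.001]
contact_force: [0.3, -0.4, -2.4]
width: 0.0248
gripper_force: 108.9
```

```bash
python3 -m handwheel '[[[0,0,1.5],[0,0,0],1],[[0,0,1.5],[0,0,0],1],[[0,0,1],[0,0,0],1],[[0,0,0],[0,0,0],1]]'; python3 -m handwheel '[[[0,0,1],[0,0,0],1],[[0,0,0],[0,0,0],1]]'; python3 -m handwheel '[[[0,0,0.7],[0,0,0],1],[[0,0,0],[0,0,0],1]]'
```

```text
clock: 17.05
position: [0.4643, 0.1635, 0.0533]
ee_rot: [0.0, 1.0, 0.021, -0.0]
contact_force: [-0.5, 0.5, -3.1]
width: 0.025
gripper_force: 108.9
clock: 17.3
position: [0.4643, 0.1635, 0.0524]
ee_rot: [0.0, 1.0, 0.021, -0.0]
contact_force: [-0.3, 0.6, -2.6]
width: 0.025
gripper_force: 108.9
clock: 17.55
position: [0.4644, 0.1635, 0.0522]
ee_rot: [0.0, 1.0, 0.021, 0.0]
contact_force: [-1.6, -0.4, 2.6]
width: 0.0247
gripper_force: 109.9
```

```bash
python3 -m handwheel '[[[0,0,0],[0,0,0],0.2],[[0,0,0],[0,0,0],0],[[0,0,0],[0,0,0],-0.5],[[0,0,0],[0,0,0],-1],[[0,0,0],[0,0,0],-1],[[0,0,0],[0,0,0],-1],[[0,0,0],[0,0,0],-1]]' 20; python3 -m handwheel '[[[0,0,-8],[0,0,0],-1],[[0,0,-25],[0,0,0],-1],[[0,0,-35],[0,0,0],-1],[[0,0,-40],[0,0,0],-1],[[0,0,-40],[0,0,0],-1],[[0,0,-30],[0,0,0],-1],[[0,0,0],[0,0,0],-1],[[0,0,0],[0,0,0],-1]]'
python3 - <<'E'
from h import *
b=vision.get_image("wrist");a=vision.get_image("scene")[130:290,200:360]
cv2.imwrite("pics/end.png",np.hstack([cv2.resize(a,(300,300)),cv2.resize(b,(480,300))]))
E
```

```text
clock: 18.42
position: [0.4644, 0.1635, 0.0517]
ee_rot: [0.0, 1.0, 0.021, -0.0]
contact_force: [0.1, 0.2, -0.2]
width: 0.0856
gripper_force: 0.0
clock: 19.42
position: [0.4637, 0.1634, 0.2292]
ee_rot: [0.0, 1.0, 0.021, -0.001]
contact_force: [-0.3, -0.8, 0.0]
width: 0.0851
gripper_force: 0.0
```

View pics/end.png

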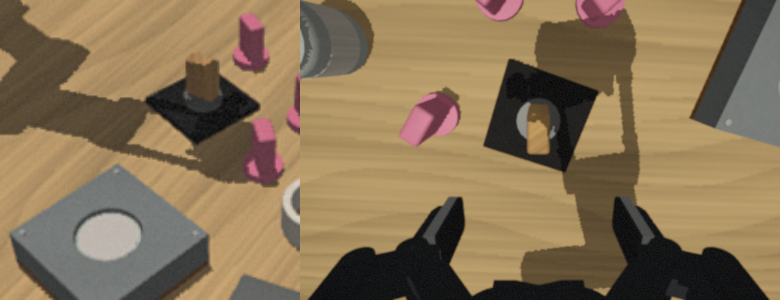

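The pusher stands upright on the middle of its rest (wrist view centre at about (538,122)), the lamp is seated level, and the gripper is clear.

```bash
python3 -c "
from rig import manip;print(manip.sign_off())"
```

```text
the job is handed in; nothing more can be done
None
```

I pushed the lamp down about 14 mm until it bottomed out level, held it at about 21 N for over a second, stood the pusher upright back on its rest, and handed the job in at about 19.5 s.

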